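Clamp a flower stake in the florist's lever press

TASK

Take the thick wooden stake out of the slanted rack, stand it upright, foot down, in the cup of the stake press and let go of it; then flip the press's safety catch fully out of the way of the lever, and pull the lever by its black grip all the way towards the front of the press, so that the presser clamps the stake. Finish while still holding the lever there (it springs back if released). Leave the thin stake in the rack and the glue jar standing on the press.

Things in the scene. Friction and masses are not known exactly. Their poses are not given: they have to be found in the camera images.
- press: Grey bench press, fixed; base 190 (x) x 310 (y) x 12 mm, centred at x +20. Origin on the table; x to its back, y to its left seen from the robot, z up; its front (-x) faces the robot, give or take 0.22 rad. Right (y -105): stake cup. Middle: lever. Left: catch.
- cup_mouth (a point): Centre of the stake cup's mouth, 67 mm above the table, at (-16, -105) mm in the press's frame; 40 mm inside, narrowing within 12 mm to a 24 mm bore; 48 mm outside. Just in front stands the anvil, 58 mm wide (y), top 129 mm above the table: its steel face, bevelled at the top, is 12 mm in front of the cup's axis.
- cup_floor (a point): Centre of the cup's inner floor, 17 mm above the table, 50 mm below the mouth; z up.
- lever (a joint): Lever angle in rad: 0 at rest (leans 0.35 back), 0.85 at the front stop (leans 0.5 forward). Axle along the press's y at x +20, z 45 mm. A spring returns it to 0 when let go: about 3 N at the grip at first, 10 to 15 N at the stop with a stake clamped. The catch, if down, blocks it near 0.1; turned 0.5 or more it lets it pass.
- grip: The lever's black grip, origin at its middle: round level bar, 20 mm diameter, 66 mm long along the press's y, 140 mm from the axle. In the press's frame at (+68, +37, 177) mm at rest, (-47, +37, 168) at the front stop. A 17 mm shaft joins its right end; the left end is free. Pinch it from above, fingers before and behind; it spins freely on its pin.
- presser: Sprung steel finger on the lever's axle, behind the cup (origin on the axle, y -105 mm); it swings forward with the lever and presses the stake against the anvil, 110 mm above the table, with 5 to 9 N from lever angle about 0.5 on; the finger then gives way by its own spring.
- catch (a joint): Safety catch angle in rad: 0 (up to 0.1 at the start) with its bar lying in front of a pin on the lever's left side, 1.4 fully flipped, bar up. Stays where left (friction, 1 to 2 N at the tab). Hinge along the press's x at y +115, z 80 mm. The bar, 85 mm long, 12 high, points right (-y) and rises as the catch turns.
- catch_tab (a point): Top of the catch's thumb tab: a steel plate standing straight up 70 mm from the hinge, 16 mm wide (x), 7 mm thick (y), tip 150 mm above the table, at (+1, +115) mm in the press's frame. Pushing it to the left (+y of the press) and down lays it over and lifts the bar off the lever.
- rack: Wooden rack, fixed, base 150 x 190 x 12 mm, origin on the table under its middle, x to its back. Two square sleeves (20 mm inside, 80 mm deep, 28 mm outside, at y +50 and -50 mm) lean 0.52 rad towards its front, the robot's side (-x); a stake stands loosely in each, which is in which varies.
- stake: The thick round wooden stake, 16 mm diameter, 200 mm long, 35 to 70 g, origin at the middle of its foot, z along it to its head. It starts leaning in one sleeve of the rack with about 120 mm sticking out.
- thin_stake: The thin round wooden stake, 10 mm diameter, 150 mm long, origin at its foot, z to its head, in the other sleeve; it stays there.
- glue_jar: Small glue jar, 34 mm diameter, 50 mm high, standing loose on the press's base plate at the back, at (+90, -70) mm in the press's frame; origin under it, z up.

How it is judged:
By the outcome, as a careful person would: the job done as asked, in the order asked, and still so for the second after the job is handed in, while the arm keeps its last pose, push and grip.
It also fails if it takes over 72 s, if anything falls off the work surface, if the arm or the gripper's body presses on something with over 40 N, if the wrist force passes 120 N, or if a joint passes its speed limit or range.

ROBOT

A 6-joint arm with a two-finger parallel gripper is mounted at the origin on the work surface. World frame = base frame: x ahead of the robot, y to its left, z up, the work surface at z = 0. Lengths are in m, angles in rad, forces in N, time in s.
With the tool pointing down it reaches from about 0.15 to 0.775 m from the base axis. Payload 6.1 kg.
Tool frame: the origin (TCP) lies where the fingers leave the gripper's body, on its centre line; the fingertips stand 73 mm ahead of it and the grasp point (between the pads) lies 54 mm ahead of it; x points along the fingers, y is the direction in which the jaws open and shut, and the axes are right-handed (so a half turn about x gives the same grasp; the last joint's range is limited). The gripper opens to 85 mm and grips with 20 to 120 N. Pads are 22 mm wide; open, the fingers measure 114 mm over their backs; the gripper's body (76 mm by 85 mm) begins 54 mm behind the grasp point. The pads swing forward as they close: fully open they stand 13 mm farther back than shut.
Start: joints at [1.137, 0.126, -0.04, 1.405, 0, 1.571], TCP at [0.221, 0.476, 0.304] pointing down, gripper open.
Joint ranges: [-2.72, 2.72], [-0.95, 1.95], [-1.27, 1.35], [-1.78, 2.02], [-1.46, 1.47], [-3.14, 3.14]. Speed limits (rad/s): [2.39, 2.39, 3.01, 3.14, 3.14, 3.14].

INTERFACE

Orientations are given as a rotation vector (axis times angle).
In Python, from cell import readout, eyes, workorder gives the robot as it stands. The module is installed in compiled form; this text tells all that it offers.
- The arm moves only by the tool step_arm, never from a script. Its argument "rows" is a list of rows, each a list of 5 numbers: the closure, from -1 (fully open) to 1 (shut), so that 0 is half open, then the shift along the world's x, y, z normalised to -1 to 1, where 1 is 50 mm, then the turn about the world's z normalised to -1 to 1, where 1 is 10 degrees. In form: [[fingers, x, y, z, yaw], ...]. A call has 1 to 8 rows; each row shifts and turns the commanded pose from where the row before left it; what a row does not reach is not made up. A row lasts 1/8 s, in which the tool goes at most 62.5 mm and 10.7 degrees, less where a joint would pass 70% of its speed; a pose out of reach is approached as far as the arm can. A call with a number of a shift or a turn outside -1 to 1 is refused whole. A call with a gripper value outside its range is refused whole. The fingers move at their own pace and stop on an object; "grip_force" is the grip in N (left out, the last holds). Time passes only in rows, so rows that do not move let the fingers close. It gives the time, the measured TCP pose, the force and the opening at its end, in the units of the state.
- readout.read_state(): the state, without advancing time (a new reading comes with each control period).
- eyes.grab_frame(name): name is "scene" or "side" or "wrist"; returns a dict with "img" (400x640x3 uint8, blue, green, red), "mtx" (3x3 intrinsics, pixels), "R" (3x3) and "t" (3): a world point X has camera coordinates R X + t; the wrist camera has in their place "T_tool_cam" (4x4, takes a point from camera to tool coordinates, whose origin is the TCP and whose axes are the tool frame's). Camera axes: x right, y down, z forward; pixel columns grow to the right and rows downward; lengths in m; the calibration is good to about 2 mm. A picture is of the moment at which its call begins: read the wrist's pose just before it. There is no depth.
- workorder.finish_job(): hands the job in, once; it reports no verdict.
The state is a dict: "time": time; "joint_pos": joint angles; "qvel": joint speeds; "effort": joint torques, N m; "position": TCP position; "tool_rot": TCP orientation; "contact_force": force on the tool from outside, world axes, zero at the start; "ft_torque": the same for the moment, N m; "opening": finger opening in m.
Only numpy, scipy, OpenCV 4.12 (cv2) and the standard library are available. Lean on these libraries where they do the work, as an engineer would, in place of code of your own. Each camera call takes 0.05 s, during which the arm holds its last target.

## Working session

There is one attempt and no reset: what is moved stays moved. The work goes in short steps, Python scripts to look and compute and a tool call to move; the robot and the scene stay as the last step left them, time stands still between calls to the robot, and variables do not carry over. Pictures are saved under pics/ and viewed, and the job is handed in when it is done.

Besides the shell and the picture viewer there is one more tool, called after ">>>" as name(argument=value, ...) on one line, values as JSON. step_arm: Moves the arm, as the interface text tells. Its arguments: {"type":"object","properties":{"rows":{"type":"array"},"grip_force":{"type":"number"}},"required":["rows"]}

```bash
mkdir -p pics; ls; python3 - <<'E'
from cell import readout, eyes
import cv2, numpy as np
s=readout.read_state(); print(s)
for n in ["scene","side","wrist"]:
    f=eyes.grab_frame(n); cv2.imwrite(f"pics/{n}0.png",f["img"])
    print(n,f["mtx"].round(1).tolist(),{k:np.round(f[k],4).tolist() for k in f if k not in("img","mtx")})
    np.savez(f"{n}0.npz",**f)
E
```

```text
pics
{'time': 0.0, 'joint_pos': array([ 1.13699946e+00,  1.26372299e-01, -4.05972934e-02,  1.40539972e+00,
       -3.47389453e-05,  1.57075329e+00]), 'qvel': array([-4.24285555e-04,  3.91975705e-04, -7.79236644e-05, -1.54550413e-03,
       -2.64391465e-03, -3.37201355e-04]), 'effort': array([ 1.41120734e-03, -4.35913432e+01,  3.52923203e+01,  1.72003760e-02,
        1.01767123e-04, -6.25025280e-06]), 'position': array([0.2205527 , 0.4761064 , 0.30313732]), 'tool_rot': array([ 0.33897949,  1.54419993, -0.34141992]), 'contact_force': array([-0.97990363, -0.1926898 , -0.11003883]), 'ft_torque': array([ 0.00915128, -0.05152249, -0.01176163]), 'opening': 0.08516059909186513}
scene [[519.1, 0.0, 318.8], [0.0, 519.1, 199.6], [0.0, 0.0, 1.0]] {'R': [[0.8582, 0.5133, 0.0085], [0.3222, -0.5256, -0.7874], [-0.3997, 0.6784, -0.6164]], 't': [-0.4973, -0.1057, 1.5717]}
side [[440.8, 0.0, 321.6], [0.0, 440.8, 203.1], [0.0, 0.0, 1.0]] {'R': [[0.8394, -0.543, -0.0213], [-0.4121, -0.6104, -0.6765], [0.3543, 0.5766, -0.7362]], 't': [-0.506, 0.3335, 0.9869]}
wrist [[301.3, 0.0, 320.1], [0.0, 301.3, 201.0], [0.0, 0.0, 1.0]] {'T_tool_cam': [[0.0009, -0.3062, 0.952, -0.0704], [1.0, 0.0012, -0.0006, -0.0005], [-0.0009, 0.952, 0.3062, -0.0781], [0.0, 0.0, 0.0, 1.0]]}
```

View pics/scene0.png

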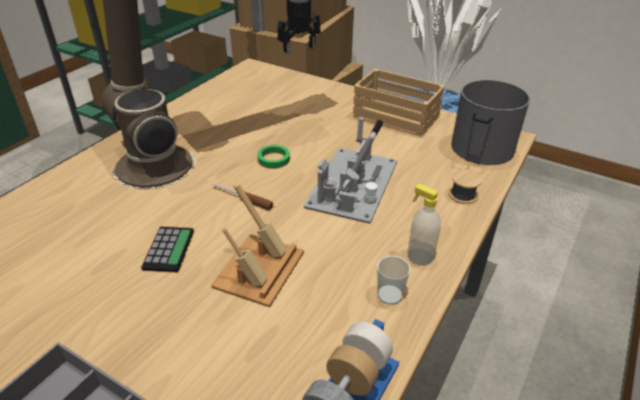

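View pics/side0.png

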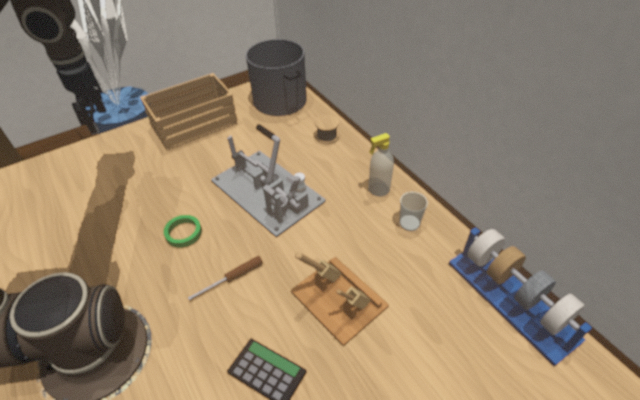

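View pics/wrist0.png

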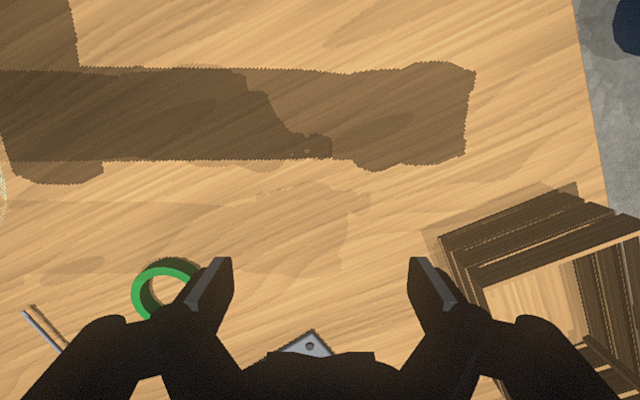

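The rack is in the middle, with the thick stake apparently the longer one, in the rear-left sleeve. The press is further back and to the left. I'll zoom in on both for corners.

```bash
python3 - <<'E'
import cv2, numpy as np
a=cv2.imread("pics/scene0.png"); b=cv2.imread("pics/side0.png")
def z(im,x0,y0,x1,y1,s,n):
    c=cv2.resize(im[y0:y1,x0:x1],None,fx=s,fy=s,interpolation=cv2.INTER_CUBIC)
    for k in range(0,x1-x0,20): cv2.putText(c,str(x0+k),(k*s,8),0,0.3,(0,0,255),1); cv2.line(c,(k*s,10),(k*s,14),(0,0,255),1)
    for k in range(0,y1-y0,20): cv2.putText(c,str(y0+k),(0,k*s+4),0,0.3,(0,0,255),1)
    cv2.imwrite("pics/"+n,c)
z(a,205,175,310,305,4,"sr.png"); z(a,300,110,410,225,5,"sp.png")
z(b,285,245,395,345,5,"dr.png"); z(b,205,115,330,235,5,"dp.png")
E
```

```text
(no output)
```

View pics/sr.png

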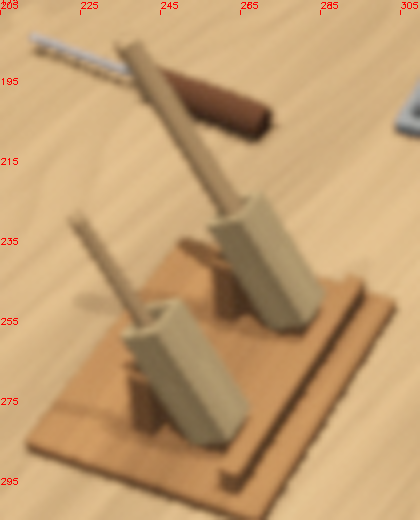

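View pics/sp.png

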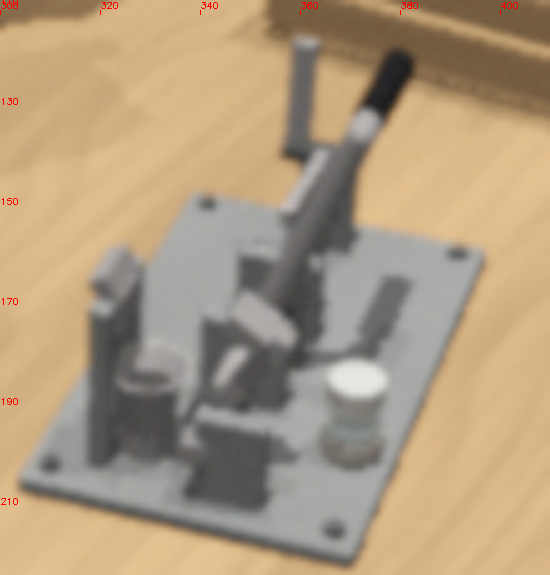

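View pics/dr.png

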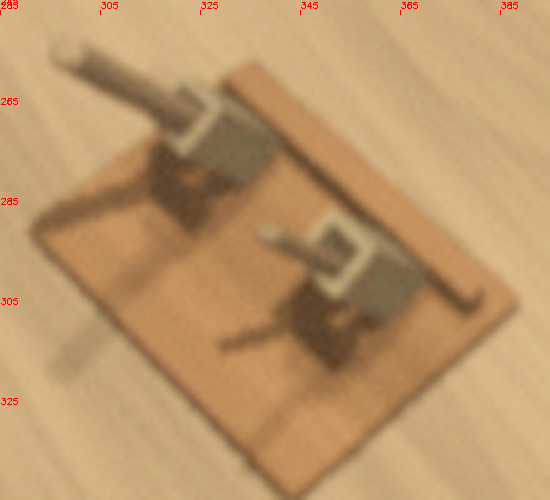

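View pics/dp.png

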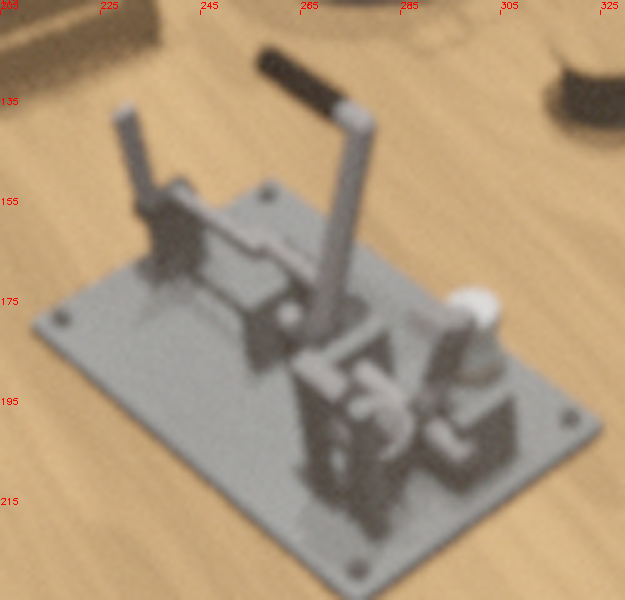

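```bash
cat > h.py <<'E'
import numpy as np, cv2
from scipy.spatial.transform import Rotation as Rot
def cam(n,tag='0'):
    f=np.load(f"{n}{tag}.npz"); return f
def ray(f,uv,state=None):
    d=np.linalg.inv(f["mtx"])@np.array([uv[0],uv[1],1.])
    if "R" in f: return -f["R"].T@f["t"], f["R"].T@d
    T=f["T_tool_cam"]; Rw=Rot.from_rotvec(f["rot"]).as_matrix()
    return f["pos"]+Rw@T[:3,3], Rw@T[:3,:3]@d
def onz(f,uv,z):
    o,d=ray(f,uv); return o+d*(z-o[2])/d[2]
def tri(obs):
    A=np.zeros((3,3));b=np.zeros(3);L=[]
    for f,uv in obs:
        o,d=ray(f,uv);d=d/np.linalg.norm(d);P=np.eye(3)-np.outer(d,d);A+=P;b+=P@o;L.append((o,d))
    X=np.linalg.solve(A,b); return X,[round(1000*np.linalg.norm(np.cross(X-o,d)),1) for o,d in L]
def fit2(model,pts):
    m=np.array(model);p=np.array(pts);mc=m.mean(0);pc=p.mean(0)
    H=(m-mc).T@(p-pc);th=np.arctan2(H[0,1]-H[1,0],H[0,0]+H[1,1])
    R=np.array([[np.cos(th),-np.sin(th)],[np.sin(th),np.cos(th)]]);t=pc-R@mc
    return th,t,p-(m@R.T+t)
def proj(f,X):
    if "R" in f: c=f["R"]@X+f["t"]
    else:
        T=f["T_tool_cam"]; Rw=Rot.from_rotvec(f["rot"]).as_matrix()
        c=T[:3,:3].T@(Rw.T@(X-f["pos"])-T[:3,3])
    p=f["mtx"]@c; return p[:2]/p[2]
def grab(n,tag):
    from cell import readout,eyes
    s=readout.read_state(); f=eyes.grab_frame(n)
    cv2.imwrite(f"pics/{n}{tag}.png",f["img"]); np.savez(f"{n}{tag}.npz",pos=s["position"],rot=s["tool_rot"],**f)
    return cam(n,tag)
E
python3 - <<'E'
from h import *
S=cam("scene");D=cam("side")
# press order: (x-,y+),(x+,y+),(x+,y-),(x-,y-)
pm=[(-.075,.155),(.115,.155),(.115,-.155),(-.075,-.155)]
sp=[(338,149),(397,161),(370,222),(304,206.4)]; dp=[(211.6,179.4),(259,151),(325.6,200.6),(277,234.6)]
rm=[(-.075,.095),(.075,.095),(.075,-.095),(-.075,-.095)]
sr=[(250,234.5),(304.3,250.8),(270.5,305),(212,285)]; dr=[(291.6,290.6),(336,257.4),(389,305.6),(344,344.6)]
for nm,m,a,b in(("press",pm,sp,dp),("rack",rm,sr,dr)):
    for f,u in((S,a),(D,b)):
        th,t,r=fit2(m,[onz(f,x,.012)[:2] for x in u]); print(nm,round(th,3),t.round(4),(r*1000).round(1).tolist())
print("thick head",tri([(S,(236.5,186.5)),(D,(298.5,255.5))]))
print("thin head",tri([(S,(224,230)),(D,(338.5,291.5))]))
print("tab",tri([(S,(361,119)),(D,(230,137))]))
print("gripend",tri([(S,(379.5,122)),(D,(258.5,127))]))
print("shaft end",tri([(S,(373,134.5)),(D,(276,138.5))]))
print(Rot.from_rotvec([ 0.33897949,  1.54419993, -0.34141992]).as_matrix().round(2))
E
```

```text
press 0.195 [0.5421 0.2164] [[0.5, -1.8], [-0.2, -3.4], [-2.9, 1.7], [2.5, 3.5]]
press 0.194 [0.5365 0.2204] [[2.9, -1.4], [-3.2, -2.1], [-4.5, -0.9], [4.8, 4.4]]
rack 0.15 [ 0.5336 -0.194 ] [[-0.1, -2.2], [-0.0, -3.5], [-0.8, 2.1], [1.0, 3.7]]
rack 0.145 [ 0.5285 -0.1945] [[2.3, -2.3], [-1.5, -2.5], [-3.0, 1.9], [2.3, 2.9]]
thick head (array([ 0.45263894, -0.15125688,  0.1906835 ]), [np.float64(1.1), np.float64(1.1)])
thin head (array([ 0.4884573 , -0.24695273,  0.14810348]), [np.float64(0.6), np.float64(0.6)])
tab (array([0.51659564, 0.34252433, 0.14698895]), [np.float64(1.0), np.float64(1.0)])
gripend (array([0.59146108, 0.30287952, 0.17696791]), [np.float64(0.6), np.float64(0.6)])
shaft end (array([0.60714137, 0.22931388, 0.17875701]), [np.float64(1.3), np.float64(1.3)])
[[-0.    0.42  0.91]
 [-0.    0.91 -0.42]
 [-1.   -0.    0.  ]]
```

>>> step_arm(rows=[[-0.3, 0.4, -0.96, 0, 0.256], [-0.3, 0.4, -0.96, 0, 0.256], [-0.3, 0.4, -0.96, 0, 0.256], [-0.3, 0.4, -0.96, 0, 0.256], [-0.3, 0.4, -0.96, 0, 0.256], [-0.3, 0.4, -0.96, 0, 0.256], [-0.3, 0.4, -0.96, 0, 0.256], [-0.3, 0.4, -0.96, 0, 0.256]])

```text
time: 1.15
position: [0.3809, 0.0907, 0.3039]
tool_rot: [0.059, 1.57, -0.059]
contact_force: [1.1, 0.7, 0.4]
opening: 0.0556
```

>>> step_arm(rows=[[-0.3, 0.38, -0.96, 0, 0.256], [-0.3, 0.38, -0.96, 0, 0.256], [-0.3, 0.38, -0.96, 0, 0.256], [-0.3, 0.38, -0.96, 0, 0.256], [-0.3, 0.38, -0.96, 0, 0.256], [-0.3, 0, 0, 0, 0], [-0.3, 0, 0, 0, 0]])

```text
time: 2.02
position: [0.4753, -0.1476, 0.3035]
tool_rot: [-0.114, 1.569, 0.115]
contact_force: [-0.9, -0.2, -0.1]
opening: 0.0554
```

```bash
python3 - <<'E'
from h import *
f=grab("wrist","1"); print(f["pos"],Rot.from_rotvec(f["rot"]).as_matrix().round(3).tolist())
for h in (0,80,150,200):
    X=np.array([.4526,-.1513,.1907])+np.array([.4915,.0733,-.868])*(.2-h/1000); print(h,X.round(3),proj(f,X))
E
```

```text
[ 0.47534758 -0.14764235  0.30346552] [[-0.001, -0.146, 0.989], [0.001, 0.989, 0.146], [-1.0, 0.001, -0.001]]
0 [ 0.551 -0.137  0.017] [320.40204135 231.06258691]
80 [ 0.512 -0.143  0.087] [320.43757796 222.37401394]
150 [ 0.477 -0.148  0.147] [320.48765912 210.12935207]
200 [ 0.453 -0.151  0.191] [320.54537124 196.0189455 ]
```

View pics/wrist1.png

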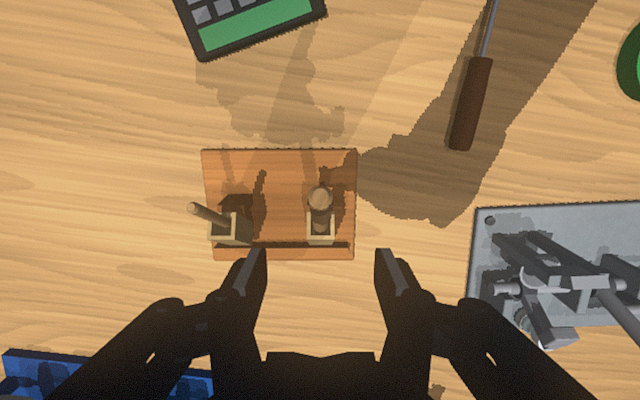

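The thick stake's head is at (320,197), 1 px from the two-view prediction. I'll descend and grip it about 150 mm from the foot.

>>> step_arm(rows=[[-0.3, 0.04, 0, -0.7, 0], [-0.3, 0, 0, -0.7, 0], [-0.3, 0, 0, -0.64, 0], [0.2, 0, 0, 0, 0], [0.8, 0, 0, 0, 0], [1, 0, 0, 0, 0], [1, 0, 0, 0, 0], [1, 0, 0, 0, 0]], grip_force=30)

```text
time: 3.08
position: [0.478, -0.1477, 0.2034]
tool_rot: [-0.116, 1.566, 0.115]
contact_force: [-3.1, 1.6, 6.9]
opening: 0.0152
```

```bash
python3 - <<'E'
from h import *
f=grab("wrist","2"); print(f["pos"])
from cell import readout; s=readout.read_state(); print(s["time"],s["opening"],s["contact_force"])
E
```

```text
[ 0.47804094 -0.14773067  0.2034403 ]
3.125 0.0147436993795822 [-3.10054472  1.39435493  6.59220409]
```

View pics/wrist2.png

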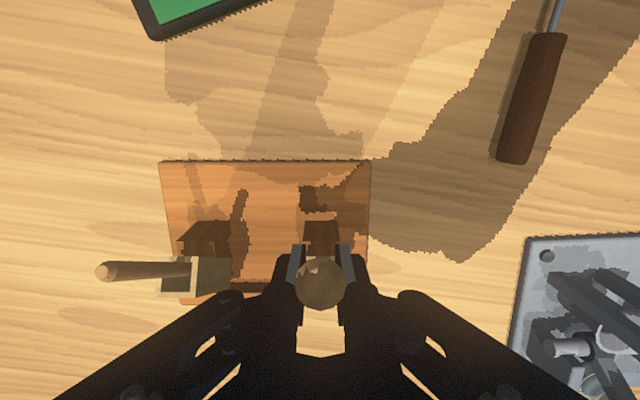

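>>> step_arm(rows=[[1, -0.12, -0.018, 0.22, 0], [1, -0.2, -0.03, 0.35, 0], [1, -0.24, -0.036, 0.42, 0], [1, -0.24, -0.036, 0.42, 0], [1, -0.2, -0.03, 0.35, 0], [1, -0.12, -0.018, 0.3, 0], [1, 0, 0, 0.3, 0], [1, 0, 0, 0, 0]])

```text
time: 4.12
position: [0.4221, -0.1562, 0.3211]
tool_rot: [-0.116, 1.566, 0.115]
contact_force: [-0.5, 0.5, 0.0]
opening: 0.0151
```

```bash
python3 - <<'E'
from h import *
for n in ("scene","side","wrist"): f=grab(n,"3")
print(f["pos"])
a=cv2.imread("pics/scene3.png")[130:310,180:330];b=cv2.imread("pics/side3.png")[180:360,260:410]
r=lambda i:cv2.resize(i,None,fx=2.6,fy=2.6)
cv2.imwrite("pics/c3.png",np.hstack([r(a),r(b)]))
E
```

```text
[ 0.42184848 -0.15603515  0.3195362 ]
```

View pics/c3.png

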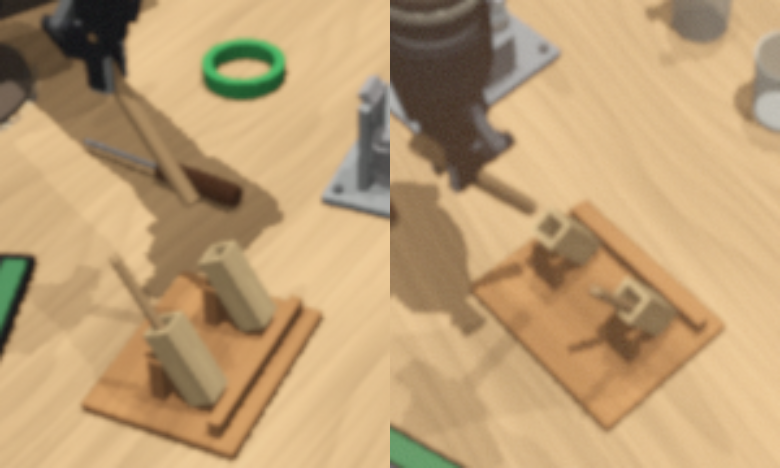

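View pics/wrist3.png

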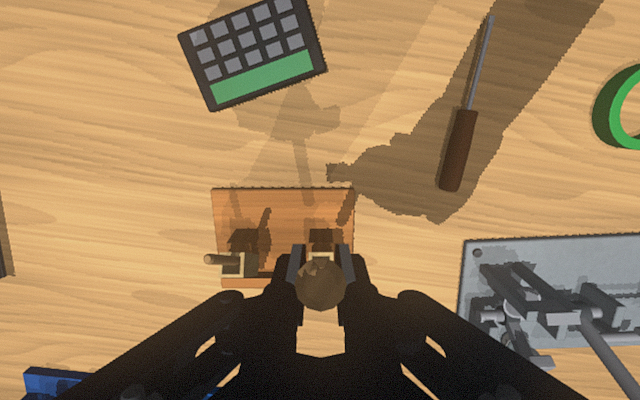

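>>> step_arm(rows=[[1, 0, 0.6, 0, 0.05], [1, 0, 0.9, 0, 0.05], [1, 0, 0.9, 0, 0.05], [1, 0, 0.9, 0, 0.05], [1, 0, 0.9, 0, 0.03], [1, 0, 0.66, 0, 0.03], [1, 0, 0, 0, 0], [1, 0, 0, 0, 0]])

```text
time: 5.28
position: [0.4215, 0.0868, 0.3193]
tool_rot: [-0.152, 1.567, 0.151]
contact_force: [0.7, -0.6, -0.6]
opening: 0.0153
```

```bash
python3 - <<'E'
from h import *
def P(x,y,z,o=(.5395,.2185),th=.194):
    return np.array([o[0]+x*np.cos(th)-y*np.sin(th),o[1]+x*np.sin(th)+y*np.cos(th),z])
pts=dict(anv_back_top=(-.028,-.105,.129),cup=(-.016,-.105,.067),corner=(-.075,-.155,.012),tab=(.001,.115,.15),grip=(.068,.037,.177))
for n in ("scene","side","wrist"):
    f=grab(n,"4"); print(n,f["pos"])
    for k,v in pts.items(): print(k,proj(f,P(*v)).round(1))
    print("cam",(-f["R"].T@f["t"]).round(2) if "R" in f else "")
a=cv2.imread("pics/scene4.png")[110:230,270:410]
cv2.imwrite("pics/c4.png",cv2.resize(a,None,fx=5,fy=5))
E
```

```text
scene [0.42152338 0.0867977  0.3192868 ]
anv_back_top [325.3 163.8]
cup [329.2 183.9]
corner [302.1 206. ]
tab [360.  119.5]
grip [376.3 128.4]
cam [ 1.09 -0.87  0.89]
side [0.42158795 0.08646628 0.31943707]
anv_back_top [274.7 187.6]
cup [280.4 201.4]
corner [277.6 236.4]
tab [232.1 138.3]
grip [266.7 132.3]
cam [ 0.21 -0.64  0.94]
wrist [0.42164457 0.08626352 0.31958721]
anv_back_top [323.  301.9]
cup [322.6 278.7]
corner [285.1 217.7]
tab [547.5 340.2]
grip [470.7 417.5]
cam
```

View pics/c4.png

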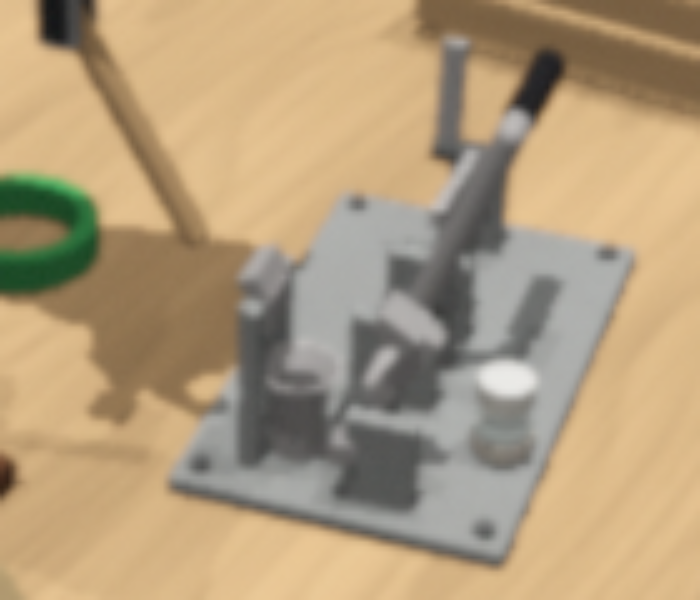

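View pics/wrist4.png

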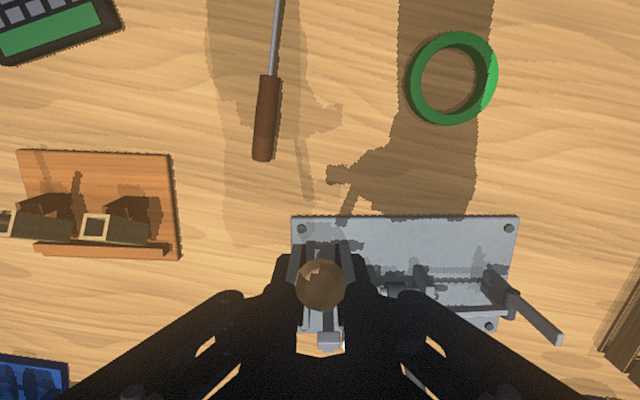

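View pics/side4.png

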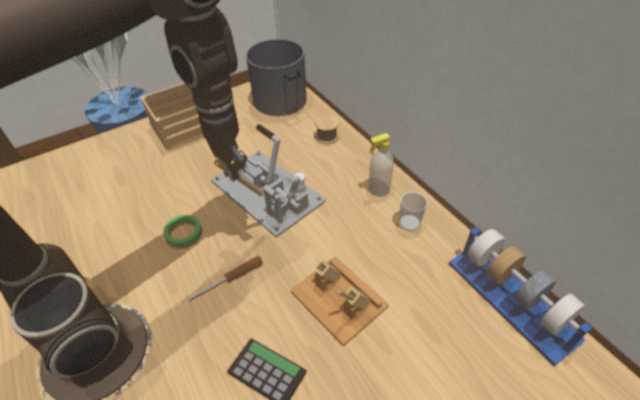

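```bash
python3 - <<'E'
from h import *
f=cam("wrist","4")
a=f["img"][190:360,270:600]; cv2.imwrite("pics/w4z.png",cv2.resize(a,None,fx=2.4,fy=2.4,interpolation=cv2.INTER_CUBIC))
E
```

```text
(no output)
```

View pics/w4z.png

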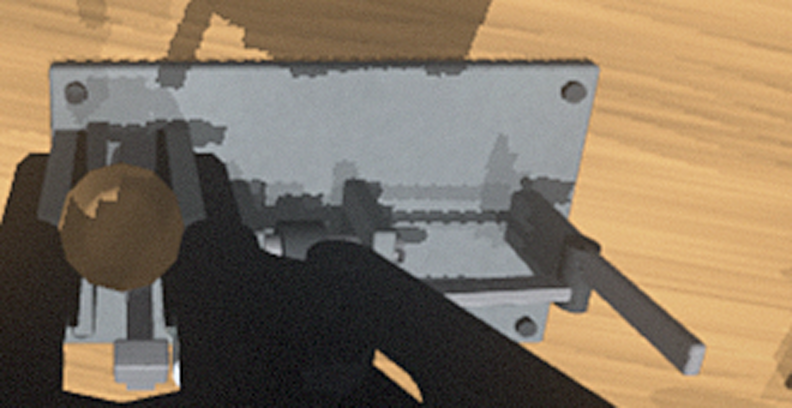

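```bash
python3 - <<'E'
from h import *
f=cam("wrist","4")
l=onz(f,(290.8,216.9),.012);r=onz(f,(520,217.4),.012); print(l,r,np.linalg.norm(l-r))
th=np.arctan2(-(r-l)[0],(r-l)[1]);m=(l+r)/2;print("yaw",th,"origin",m[:2]+.075*np.array([np.cos(th),np.sin(th)]))
b=onz(f,(489,326),.012);print("bolt/back left corner-ish",b)
S=cam("scene","4");D=cam("side","4")
print("foot scene ray test")
s=(270+197/5,110+238/5);print(s)
o,d=ray(S,s)
# intersect with stake plane (y of grasp plane in tool frame)
R=Rot.from_rotvec(f["rot"]).as_matrix();n=R[:,1];k=((f["pos"]-o)@n)/(d@n);X=o+k*d
rel=R.T@(X-f["pos"]);print("foot",X,"rel tool",rel, "tilt",np.arctan2(rel[2],rel[0]-.054),np.hypot(rel[2],rel[0]-.054))
E
```

```text
[0.49318592 0.05927423 0.012     ] [0.43506737 0.36084105 0.012     ] 0.30711611837265146
yaw 0.19038774706632536 origin [0.53777146 0.22425062]
bolt/back left corner-ish [0.61020921 0.38332873 0.012     ]
foot scene ray test
(309.4, 157.6)
foot [0.49006664 0.09947345 0.13953225] rel tool [ 1.80008294e-01 -9.11867693e-17  6.98060368e-02] tilt 0.5058935056525599 0.1440519803203619
```

```bash
python3 - <<'E'
from h import *
S=cam("scene","4")
def P(x,y,z,o=(.5385,.221),th=.193):
    return np.array([o[0]+x*np.cos(th)-y*np.sin(th),o[1]+x*np.sin(th)+y*np.cos(th),z])
print("cup meas",onz(S,(330.5,183.0),.067),"pred",P(-.016,-.105,.067))
# anvil front-left & top pixel predictions
for x,y in((-.028,-.076),(-.028,-.134),(-.04,-.134),(-.04,-.076)):
    print((x,y),((proj(S,P(x,y,.129))-[270,110])*5).round(), ((proj(S,P(x,y,.012))-[270,110])*5).round())
E
```

```text
cup meas [0.54513156 0.11764729 0.067     ] pred [0.54293649 0.11488064 0.067     ]
(-0.028, -0.076) [295. 237.] [291. 413.]
(-0.028, -0.134) [259. 295.] [256. 473.]
(-0.04, -0.134) [237. 291.] [235. 468.]
(-0.04, -0.076) [274. 233.] [271. 408.]
```

>>> step_arm(rows=[[1, 0, 0.1, -0.6, 0], [1, 0, 0, -0.6, 0], [1, 0.36, 0.07, 0, 0], [1, 0.2, 0.04, 0, 0], [1, 0.2, 0.04, 0, 0], [1, 0.2, 0.04, 0, 0], [1, 0, 0, 0, 0]], grip_force=20)

```text
time: 6.3
position: [0.4705, 0.1016, 0.2597]
tool_rot: [-0.151, 1.566, 0.151]
contact_force: [-1.1, 0.2, -2.0]
opening: 0.0155
```

```bash
python3 - <<'E'
from h import *
f=grab("scene","5"); print(f["pos"])
a=cv2.imread("pics/scene5.png")[110:230,270:410]
cv2.imwrite("pics/c5.png",cv2.resize(a,None,fx=5,fy=5))
E
```

```text
[0.47053518 0.10162064 0.2597378 ]
```

View pics/c5.png

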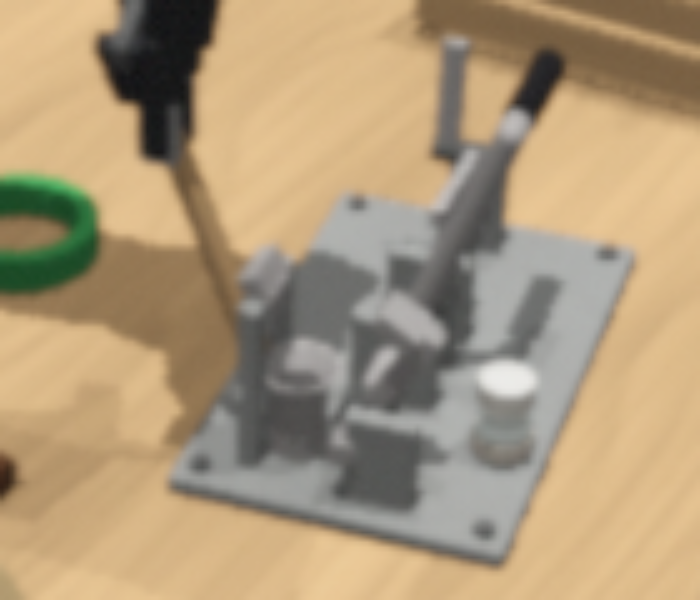

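The stake is pivoting upright against the anvil's front. I'll keep going.

>>> step_arm(rows=[[1, 0.2, 0.04, 0, 0], [1, 0.2, 0.04, 0, 0], [1, 0.16, 0.03, 0, 0], [1, 0, 0, 0, 0]])

```text
time: 6.85
position: [0.497, 0.1069, 0.2609]
tool_rot: [-0.151, 1.567, 0.151]
contact_force: [-10.7, -2.5, 9.5]
opening: 0.0151
```

>>> step_arm(rows=[[1, 0.12, 0.024, 0, 0], [1, 0, 0, 0, 0]])

```text
time: 7.1
position: [0.5025, 0.108, 0.2599]
tool_rot: [-0.151, 1.569, 0.151]
contact_force: [-9.3, -1.8, 3.3]
opening: 0.0155
```

```bash
cat > crop.py <<'E'
from h import *
import sys
t=sys.argv[1]
f=grab("scene",t); print(f["pos"])
a=f["img"][110:230,270:410]
cv2.imwrite(f"pics/c{t}.png",cv2.resize(a,None,fx=5,fy=5,interpolation=cv2.INTER_CUBIC))
E
python3 crop.py 6
```

```text
[0.50245071 0.1079773  0.25993138]
```

View pics/c6.png

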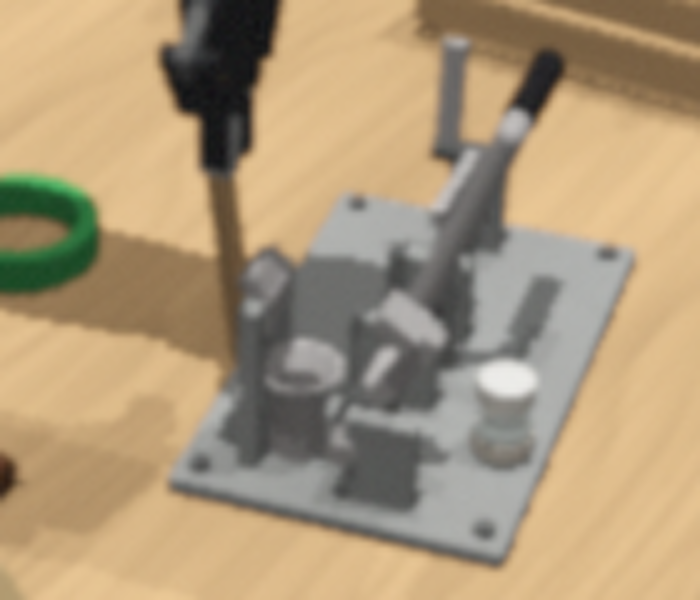

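>>> step_arm(rows=[[1, 0.12, 0.024, 0, 0], [1, 0.08, 0.016, 0, 0], [1, 0, 0, 0, 0]])

```text
time: 7.52
position: [0.5128, 0.11, 0.2597]
tool_rot: [-0.151, 1.569, 0.151]
contact_force: [-8.3, -2.3, 3.7]
opening: 0.0154
```

```bash
python3 crop.py 7
```

```text
[0.51282135 0.11004457 0.2597356 ]
```

View pics/c7.png

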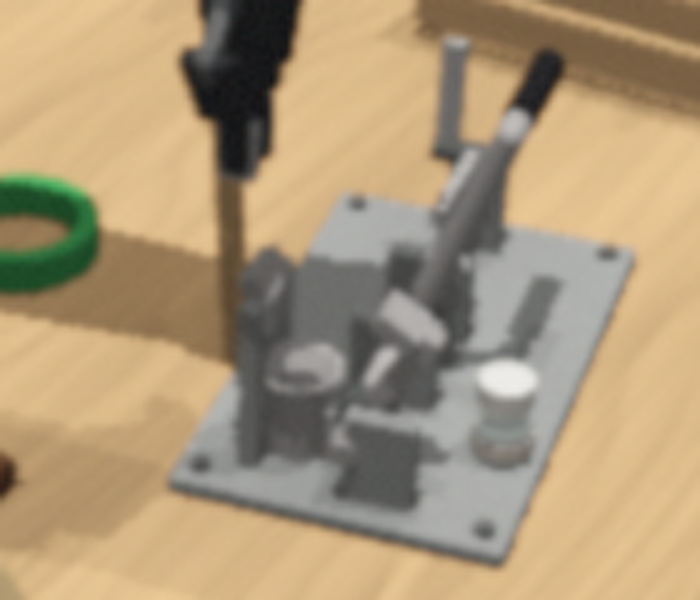

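>>> step_arm(rows=[[1, 0.09, 0.018, 0, 0], [1, 0, 0, 0, 0], [1, -0.2, -0.04, 0, 0], [1, -0.2, -0.04, 0.5, 0], [1, 0, 0, 0.5, 0], [1, 0, 0, 0.5, 0], [1, 0, 0, 0.4, 0], [1, 0, 0, 0, 0]], grip_force=30)

```text
time: 8.57
position: [0.4993, 0.1073, 0.3568]
tool_rot: [-0.151, 1.56, 0.151]
contact_force: [0.3, -0.4, -0.0]
opening: 0.0145
```

```bash
python3 crop.py 8; python3 - <<'E'
from h import *
f=grab("wrist","8");g=grab("side","8")
a=g["img"][100:260,180:340];cv2.imwrite("pics/d8.png",cv2.resize(a,None,fx=3.5,fy=3.5,interpolation=cv2.INTER_CUBIC))
E
```

```text
[0.49926852 0.10728796 0.3568061 ]
```

View pics/c8.png

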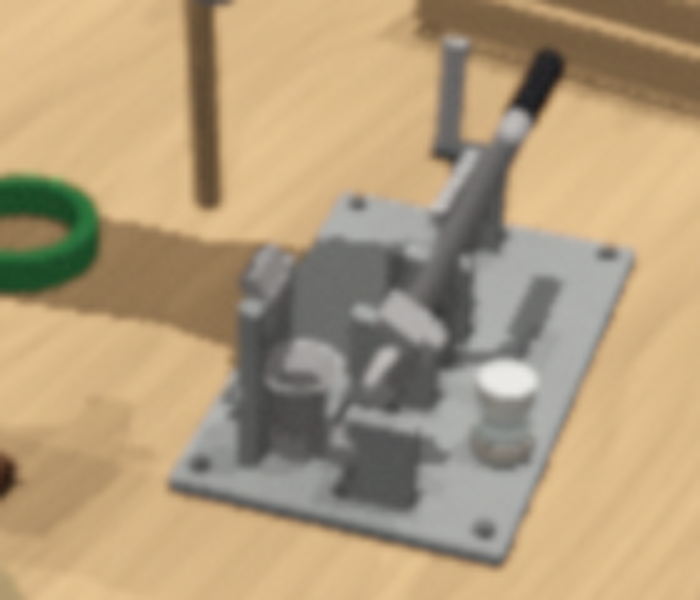

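View pics/wrist8.png

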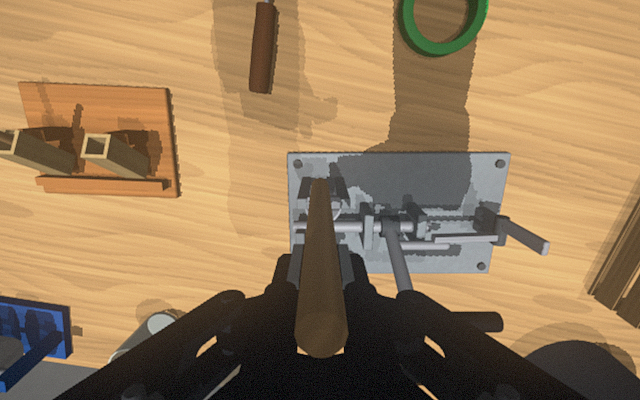

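View pics/d8.png

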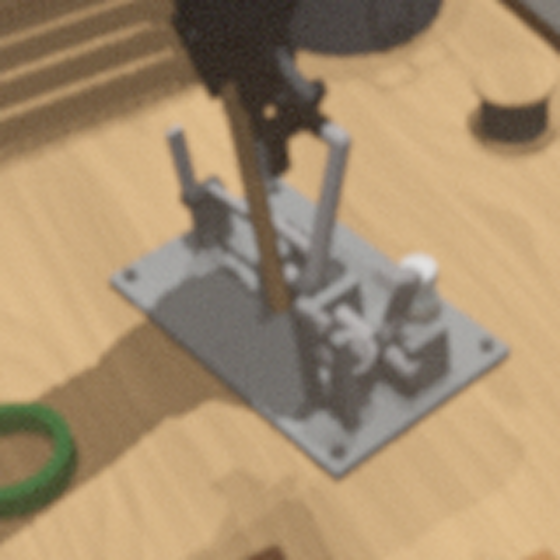

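```bash
python3 - <<'E'
from h import *
f=cam("wrist","8");S=cam("scene","8");D=cam("side","8")
hsv=cv2.cvtColor(f["img"],cv2.COLOR_BGR2HSV)
a=f["img"][140:290,270:560]; cv2.imwrite("pics/w8z.png",cv2.resize(a,None,fx=2.75,fy=2.75,interpolation=cv2.INTER_CUBIC))
X,e=tri([(S,(270+207/5,110+203/5)),(D,(180+278/3.5,100+306/3.5))]);print("foot tri",X,e)
o,d=ray(S,(270+207/5,110+203/5))
R=Rot.from_rotvec(f["rot"]).as_matrix();n=R[:,1];k=((f["pos"]-o)@n)/(d@n);X=o+k*d
rel=R.T@(X-f["pos"]);print("foot",X,"rel tool",rel, "tilt",np.arctan2(rel[2],rel[0]-.054))
print(R.round(3))
E
```

```text
foot tri [0.4903883  0.10829813 0.1558208 ] [np.float64(0.6), np.float64(0.6)]
foot [0.49224604 0.10593125 0.15838788] rel tool [ 1.97057972e-01 -8.18039122e-17 -7.37220028e-03] tilt -0.0514874114565761
[[ 0.003 -0.191  0.982]
 [ 0.001  0.982  0.191]
 [-1.     0.     0.003]]
```

View pics/w8z.png

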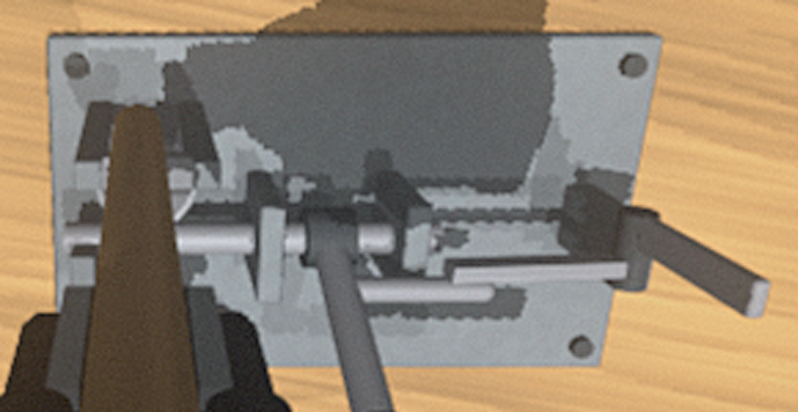

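```bash
python3 - <<'E'
from h import *
f=cam("wrist","8")
z=lambda u,v:(270+u/2.75,140+v/2.75)
c=[onz(f,z(*p),.012)[:2] for p in((50,34),(661,36),(600,367))]
th,t,r=fit2([(-.075,-.155),(-.075,.155),(.115,.155)],c);print(th,t,(r*1000).round(1).tolist(), np.linalg.norm(c[1]-c[0]))
Pw=lambda x,y:np.array([t[0]+x*np.cos(th)-y*np.sin(th),t[1]+x*np.sin(th)+y*np.cos(th)])
print("cup",Pw(-.016,-.105))
l=onz(f,z(97,187),.067);q=onz(f,z(197,187),.067);print("cup edges",l,q,(l+q)/2)
# tab tip and grip
print("tab", onz(f,z(756,290),.15),Pw(.001,.115),"grip",Pw(.068,.037))
E
```

```text
0.1922955548296659 [0.53748569 0.22437292] [[-0.4, 2.7], [1.2, -2.3], [-0.9, -0.5]] 0.3047833332316834
cup [0.54184743 0.11825047]
cup edges [0.54872056 0.09712077 0.067     ] [0.5398936  0.14211406 0.067     ] [0.54430708 0.11961741 0.067     ]
tab [0.51219682 0.34032786 0.15      ] [0.51648931 0.33744437] grip [0.59716116 0.2736866 ]
```

>>> step_arm(rows=[[1, 0.34, 0.085, 0, 0], [1, 0.34, 0.085, 0, 0], [1, 0.34, 0.085, 0, 0], [1, 0, 0, 0, 0], [1, 0, 0, -0.6, 0], [1, 0, 0, -0.6, 0], [1, 0, 0, -0.36, 0], [1, 0, 0, 0, 0]])

```text
time: 9.72
position: [0.5479, 0.1195, 0.2752]
tool_rot: [-0.151, 1.569, 0.151]
contact_force: [0.1, 0.2, 0.8]
opening: 0.0144
```

```bash
python3 crop.py 9; python3 - <<'E'
from h import *
f=grab("wrist","9");g=grab("side","9")
a=g["img"][100:260,180:340];cv2.imwrite("pics/d9.png",cv2.resize(a,None,fx=3.5,fy=3.5,interpolation=cv2.INTER_CUBIC))
E
```

```text
[0.5478839  0.11950628 0.27524701]
```

View pics/c9.png

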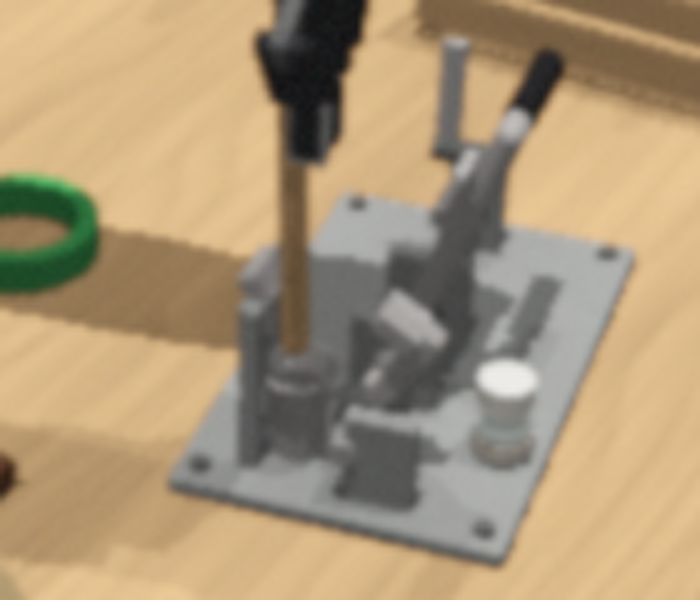

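View pics/d9.png

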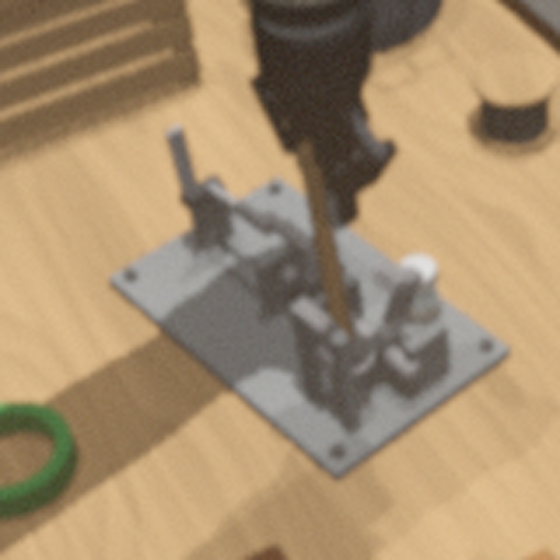

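View pics/wrist9.png

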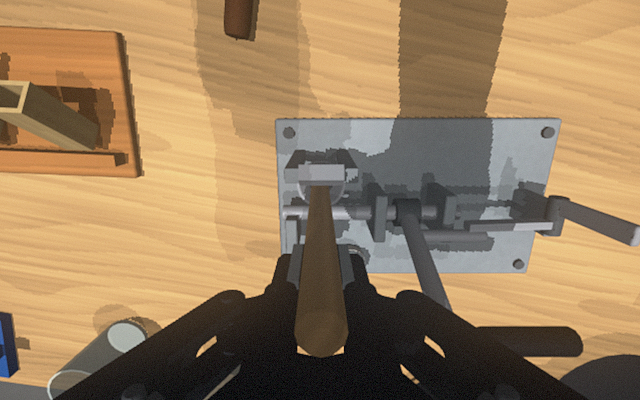

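```bash
python3 - <<'E'
from h import *
f=cam("wrist","9")
a=f["img"][140:230,270:390]; cv2.imwrite("pics/w9z.png",cv2.resize(a,None,fx=6,fy=6,interpolation=cv2.INTER_CUBIC))
for p in((.543,.1185,.067),(.545,.1185,.067)): print(proj(f,np.array(p)), (proj(f,np.array(p))-[270,140])*6)
E
```

```text
[320.82136505 184.54999182] [304.92819029 267.2999509 ]
[320.42000257 186.5293119 ] [302.52001542 279.1758714 ]
```

View pics/w9z.png

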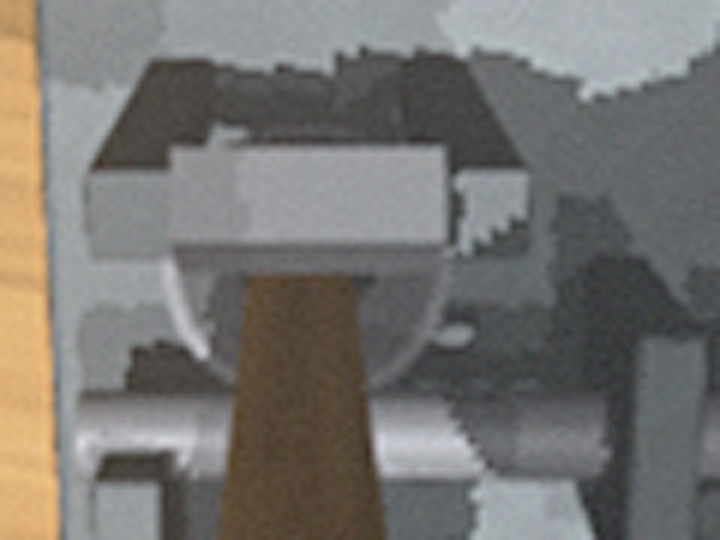

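>>> step_arm(rows=[[1, 0.04, 0.02, -0.2, 0], [1, 0, 0, -0.2, 0], [1, 0, 0, -0.2, 0]])

```text
time: 10.25
position: [0.5511, 0.1208, 0.2459]
tool_rot: [-0.151, 1.566, 0.151]
contact_force: [-0.1, 1.0, -0.8]
opening: 0.0145
```

>>> step_arm(rows=[[1, 0, 0, -0.2, 0], [1, 0, 0, 0, 0]])

```text
time: 10.5
position: [0.5507, 0.1207, 0.2357]
tool_rot: [-0.151, 1.568, 0.151]
contact_force: [1.8, -0.9, -0.5]
opening: 0.0144
```

>>> step_arm(rows=[[1, -0.02, 0, -0.2, 0], [1, -0.02, 0, -0.14, 0], [1, 0, 0, 0, 0]])

```text
time: 10.88
position: [0.549, 0.1208, 0.2193]
tool_rot: [-0.151, 1.566, 0.151]
contact_force: [0.0, 0.3, -0.4]
opening: 0.0143
```

>>> step_arm(rows=[[1, -0.04, -0.01, -0.06, 0], [1, 0, 0, 0, 0]])

```text
time: 11.12
position: [0.5482, 0.1205, 0.2177]
tool_rot: [-0.151, 1.562, 0.151]
contact_force: [6.7, 1.5, -1.0]
opening: 0.0142
```

```bash
python3 crop.py 10; python3 - <<'E'
from h import *
f=grab("wrist","10")
E
```

```text
[0.54820339 0.12054153 0.21765097]
```

View pics/c10.png

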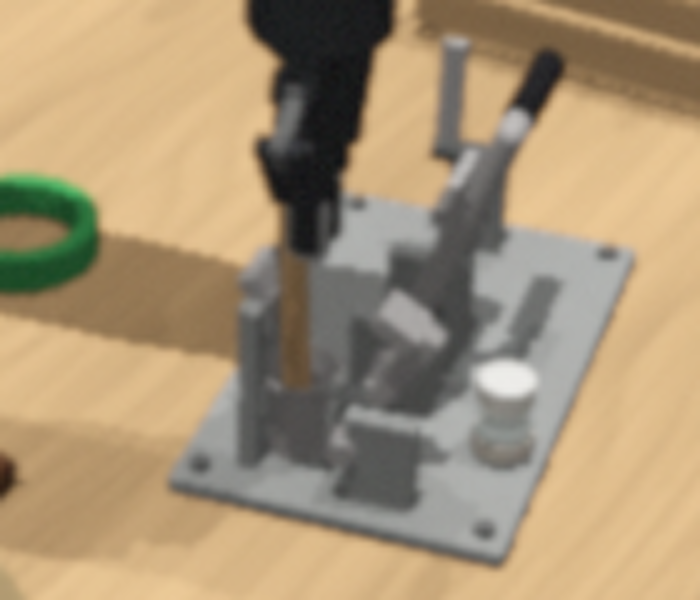

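View pics/wrist10.png

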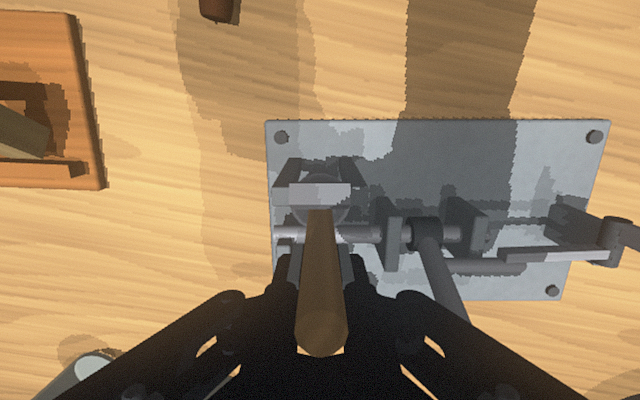

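>>> step_arm(rows=[[1, 0.03, 0, -0.06, 0], [1, 0, 0, -0.03, 0], [1, 0, 0, 0, 0]])

```text
time: 11.6
position: [0.5489, 0.1204, 0.2145]
tool_rot: [-0.151, 1.563, 0.151]
contact_force: [-0.7, 0.4, 12.7]
opening: 0.0142
```

The stake's foot is on the cup floor (12.7 N upward). I'll release it and lift away.

>>> step_arm(rows=[[0.6, 0, 0, 0.03, 0], [0.3, 0, 0, 0, 0], [0, 0, 0, 0, 0], [0, 0, 0, 0.4, 0], [0, 0, 0, 0.8, 0], [0, 0, 0, 0.8, 0], [0, 0, 0, 0, 0]])

```text
time: 12.48
position: [0.5491, 0.1204, 0.3163]
tool_rot: [-0.151, 1.562, 0.151]
contact_force: [-0.6, -0.8, -1.8]
opening: 0.0426
```

```bash
python3 crop.py 11; python3 - <<'E'
from h import *
f=grab("wrist","11")
E
```

```text
[0.54907397 0.12039691 0.31630277]
```

View pics/c11.png

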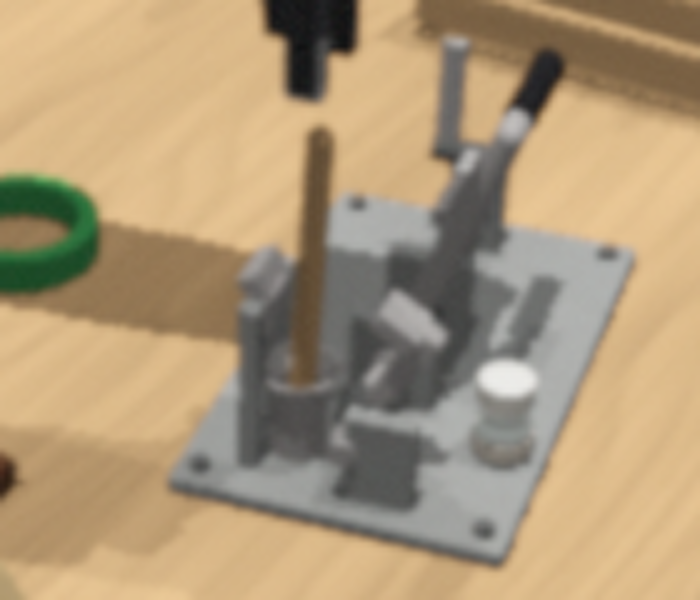

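View pics/wrist11.png

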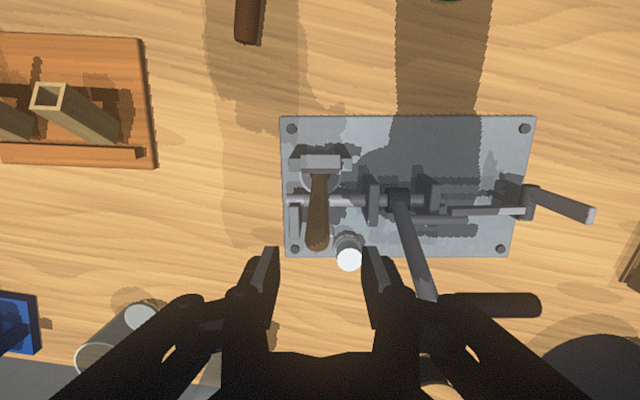

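The stake stands alone in the cup, leaning back slightly, with its head at about (319,132) in the crop. Next is the catch. I'll close the fingers, turn the jaws to the press's x, and go to the right of the tab.

>>> step_arm(rows=[[1, -0.05, 0.373, 0, -0.9], [1, -0.05, 0.373, 0, -0.9], [1, -0.05, 0.373, 0, -0.9], [1, -0.05, 0.373, 0, -0.9], [1, -0.05, 0.373, 0, -0.9], [1, -0.05, 0.373, 0, -0.9], [1, -0.05, 0.373, 0, -0.9], [1, -0.05, 0.373, 0, -0.9]])

```text
time: 13.58
position: [0.5279, 0.2698, 0.3115]
tool_rot: [0.83, 1.408, -0.836]
contact_force: [-0.2, -0.2, 0.3]
opening: 0.0
```

>>> step_arm(rows=[[1, -0.05, 0.373, 0, -0.9], [1, -0.05, 0.373, 0, -0.9], [1, 0, 0, 0, 0], [1, 0, 0, 0, 0]])

```text
time: 14.08
position: [0.5234, 0.3062, 0.3127]
tool_rot: [1.063, 1.296, -1.066]
contact_force: [-0.1, -0.1, 0.3]
opening: -0.0
```

```bash
python3 - <<'E'
from h import *
f=grab("wrist","12");print(f["pos"],Rot.from_rotvec(f["rot"]).as_matrix().round(3).tolist())
from cell import readout
print(readout.read_state()["joint_pos"].round(2))
for p in((.5166,.3434,.1495),(.5985,.2725,.177)): print(proj(f,np.array(p)))
E
```

```text
[0.52340289 0.3062259  0.31272254] [[-0.002, 0.981, 0.194], [-0.001, 0.194, -0.981], [-1.0, -0.002, 0.001]]
[ 0.53  0.29  0.18  1.46 -0.    1.91]
[321.30208385 157.68805784]
[406.67743996 273.10104267]
```

View pics/wrist12.png

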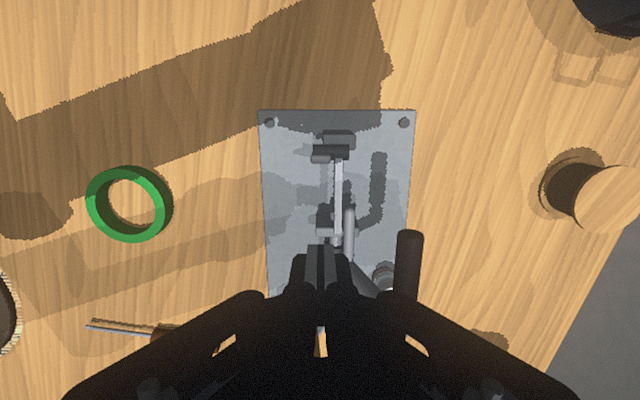

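>>> step_arm(rows=[[1, 0, 0, -0.98, 0], [1, 0, 0, -0.98, 0], [1, -0.06, 0.304, 0, 0], [1, -0.047, 0.24, -0.035, 0], [1, -0.047, 0.24, -0.035, 0], [1, -0.04, 0.207, -0.128, 0], [1, -0.04, 0.207, -0.128, 0]])

```text
time: 15.0
position: [0.5122, 0.368, 0.2002]
tool_rot: [1.068, 1.294, -1.064]
contact_force: [0.6, -0.7, 0.6]
opening: 0.0002
```

```bash
python3 crop.py 13
```

```text
[0.51223921 0.36796176 0.20024583]
```

View pics/c13.png

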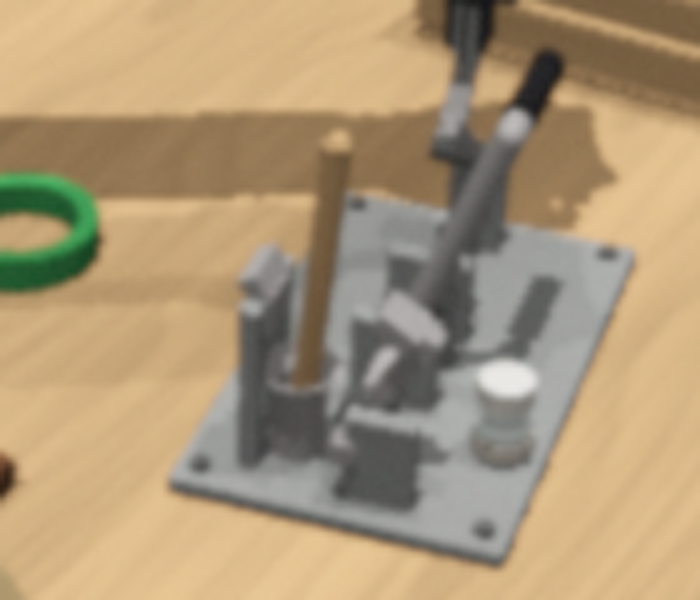

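>>> step_arm(rows=[[1, -0.028, 0.141, -0.2, 0], [1, -0.028, 0.141, -0.2, 0], [1, -0.009, 0.045, -0.15, 0], [1, -0.009, 0.045, -0.15, 0], [1, 0, 0, 0, 0]])

```text
time: 15.68
position: [0.5082, 0.3851, 0.1653]
tool_rot: [1.067, 1.294, -1.066]
contact_force: [-1.7, -0.9, 5.7]
opening: -0.0
```

```bash
python3 crop.py 14; python3 - <<'E'
from h import *
f=grab("wrist","14");
E
```

```text
[0.50817045 0.38505279 0.16533894]
```

View pics/c14.png

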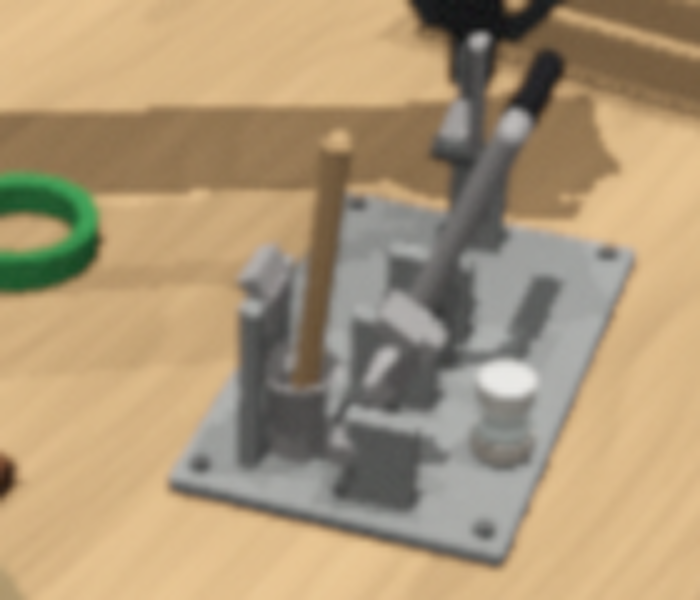

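View pics/wrist14.png

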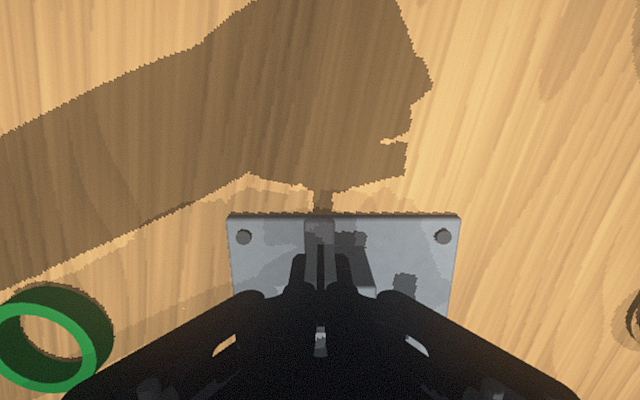

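>>> step_arm(rows=[[1, 0, 0, -0.07, 0], [1, 0, 0, -0.05, 0], [1, 0, 0, 0, 0]])

```text
time: 16.15
position: [0.5083, 0.3853, 0.1638]
tool_rot: [1.07, 1.293, -1.062]
contact_force: [-9.0, -5.7, 29.4]
opening: -0.0004
```

>>> step_arm(rows=[[1, 0, 0, 0.4, 0], [1, 0, 0, 0.8, 0], [-0.3, 0, 0, 0.8, 0], [-0.3, 0.45, -0.56, 0.6, 0], [-0.3, 0.45, -0.56, 0, 0], [-0.3, 0.45, -0.56, 0, 0], [-0.3, 0.45, -0.56, 0, 0], [-0.3, 0, 0, 0, 0]])

```text
time: 17.15
position: [0.5995, 0.2712, 0.2877]
tool_rot: [1.068, 1.293, -1.07]
contact_force: [-1.6, 0.1, -0.0]
opening: 0.0553
```

```bash
python3 crop.py 15; python3 - <<'E'
from h import *
f=grab("wrist","15");print(f["pos"])
for p in((.5986,.2728,.177),(.5923,.3052,.177)): print(proj(f,np.array(p)))
E
```

```text
[0.59948112 0.27117277 0.28770333]
[0.59872075 0.27226735 0.28785299]
[320.28556422 228.53897876]
[320.24548536 179.17915803]
```

View pics/c15.png

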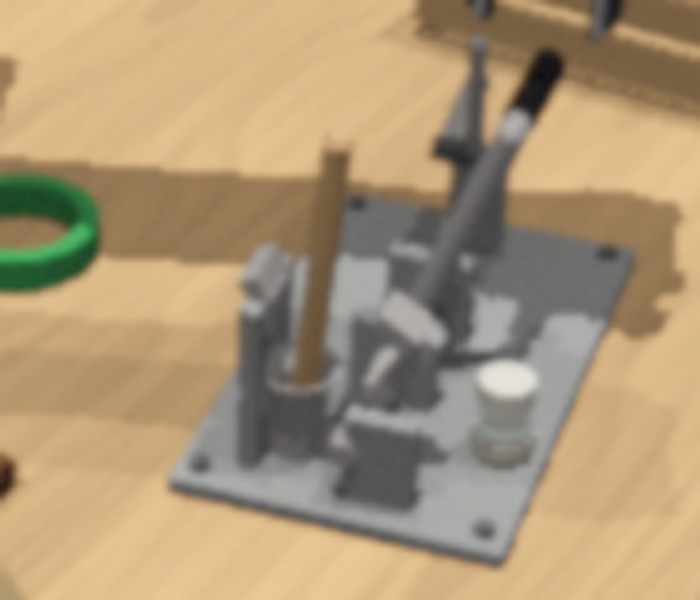

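View pics/wrist15.png

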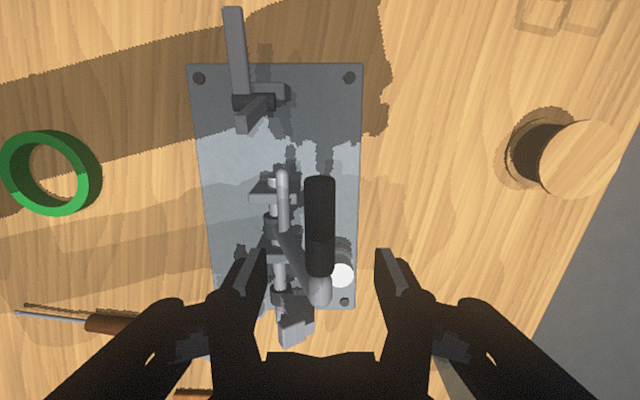

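>>> step_arm(rows=[[-0.3, 0, 0, -0.6, 0], [-0.3, 0, 0, -0.56, 0], [0.2, 0, 0, 0, 0], [0.8, 0, 0, 0, 0], [1, 0, 0, 0, 0], [1, 0, 0, 0, 0], [1, 0, 0, 0, 0]], grip_force=50)

```text
time: 18.12
position: [0.5982, 0.2739, 0.2318]
tool_rot: [1.068, 1.295, -1.064]
contact_force: [-5.0, 2.9, 4.5]
opening: 0.0185
```

>>> step_arm(rows=[[1, -0.263, -0.051, 0.082, 0], [1, -0.269, -0.053, 0.056, 0], [1, -0.273, -0.053, 0.028, 0], [1, 0, 0, 0, 0]])

```text
time: 18.62
position: [0.5588, 0.2662, 0.2402]
tool_rot: [1.069, 1.293, -1.062]
contact_force: [3.0, 4.8, 1.5]
opening: 0.0183
```

```bash
python3 crop.py 16
```

```text
[0.5588119  0.26619234 0.24015733]
```

View pics/c16.png

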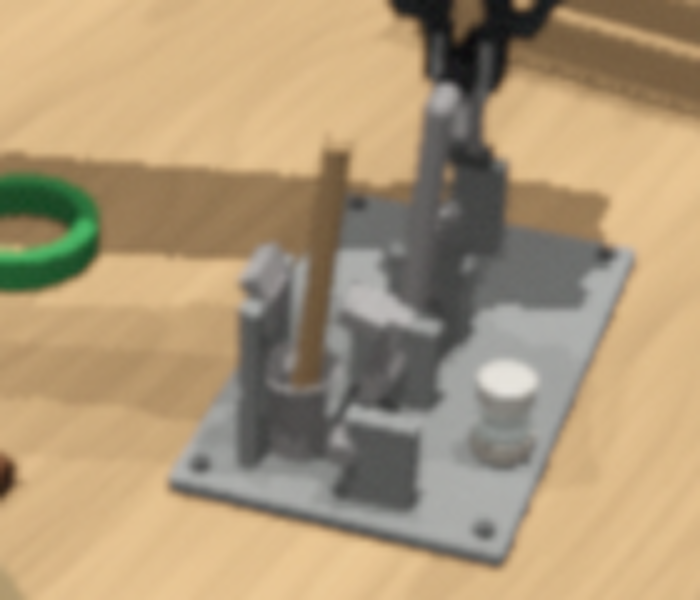

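The lever is past the catch and moving freely. I'll continue along the arc.

>>> step_arm(rows=[[1, -0.275, -0.054, 0, 0], [1, -0.273, -0.053, -0.028, 0], [1, -0.269, -0.053, -0.056, 0], [1, 0, 0, 0, 0]])

```text
time: 19.18
position: [0.5188, 0.2583, 0.2367]
tool_rot: [1.071, 1.291, -1.061]
contact_force: [4.5, 3.3, 5.0]
opening: 0.0183
```

```bash
python3 crop.py 17
```

```text
[0.51881567 0.25833657 0.23668376]
```

View pics/c17.png

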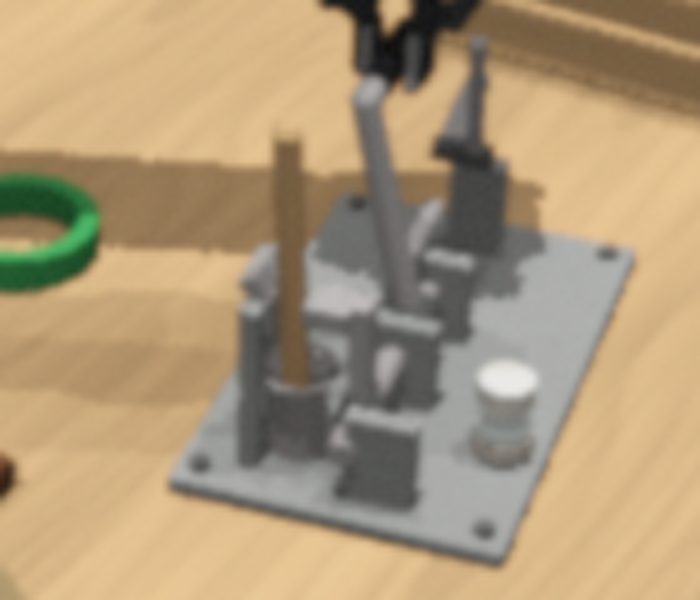

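>>> step_arm(rows=[[1, -0.263, -0.051, -0.082, 0], [1, -0.253, -0.049, -0.108, 0], [1, -0.122, -0.024, -0.064, 0], [1, 0, 0, 0, 0]])

```text
time: 19.73
position: [0.4876, 0.2522, 0.2249]
tool_rot: [1.072, 1.29, -1.06]
contact_force: [3.0, 4.1, 11.3]
opening: 0.0187
```

>>> step_arm(rows=[[1, -0.06, -0.012, -0.03, 0], [1, 0, 0, 0, 0]])

```text
time: 19.98
position: [0.485, 0.2517, 0.2235]
tool_rot: [1.072, 1.29, -1.059]
contact_force: [3.0, 3.5, 10.6]
opening: 0.0186
```

>>> step_arm(rows=[[1, -0.06, -0.012, -0.03, 0], [1, 0, 0, 0, 0]])

```text
time: 20.23
position: [0.4837, 0.2515, 0.223]
tool_rot: [1.075, 1.287, -1.056]
contact_force: [8.3, 4.4, 12.2]
opening: 0.0187
```

>>> step_arm(rows=[[1, -0.06, -0.012, -0.02, 0], [1, 0, 0, 0, 0]])

```text
time: 20.48
position: [0.483, 0.2514, 0.2228]
tool_rot: [1.078, 1.283, -1.053]
contact_force: [17.2, 4.3, 10.6]
opening: 0.0184
```

```bash
python3 crop.py 18; python3 - <<'E'
from h import *
f=grab("wrist","18");g=grab("side","18");print(f["pos"])
a=g["img"][100:260,180:340];cv2.imwrite("pics/d18.png",cv2.resize(a,None,fx=3.5,fy=3.5,interpolation=cv2.INTER_CUBIC))
E
```

```text
[0.48300967 0.25137469 0.22284295]
[0.48299723 0.25135627 0.2228665 ]
```

View pics/c18.png

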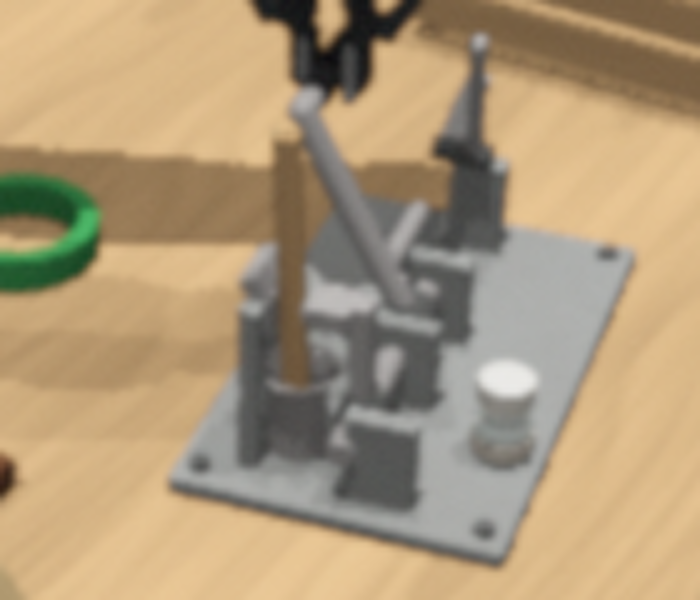

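View pics/wrist18.png

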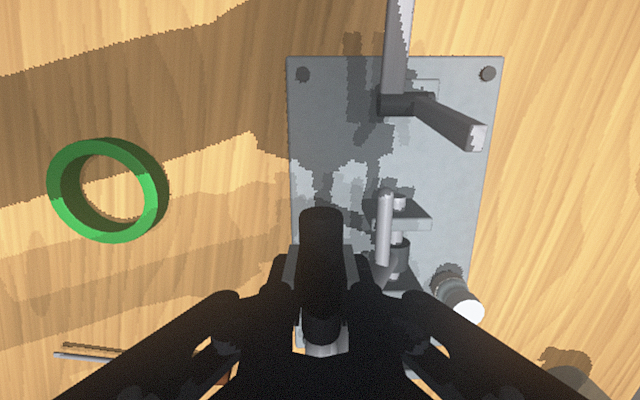

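View pics/d18.png

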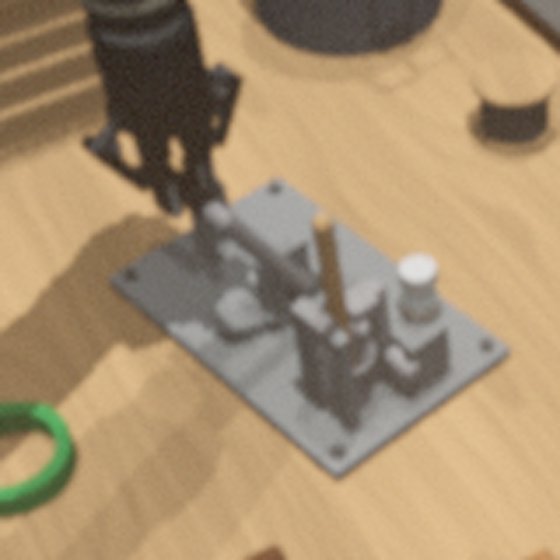

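The lever is at its front stop: the pull rose from 8 to 17 N with under 1 mm of travel. The presser holds the stake upright against the anvil, the catch bar is up, and the jar is standing. Handing in.

```bash
python3 -c "
from cell import workorder; print(workorder.finish_job())"
```

```text
the job is handed in; nothing more can be done
None
```

The job is handed in at about 20.6 s of robot time, with the arm still holding the lever at its front stop. `finish_job` gives no verdict.

**What I did:**
- **Stake:** I drew the thick stake out of the rack along its lean and pivoted it upright in the jaws against the front of the anvil. I then lowered it into the cup until its foot met the floor (12.7 N upward) and let go.
- **Catch:** I pushed the tab over until it met its stop. The push there was 29 N, with the fingers only.
- **Lever:** I pinched the black grip and pulled it round its arc to the front.

**Last checks:**
- **Front stop:** The last 3 mm of commanded pull moved the lever only 0.7 mm while the force along x rose from 8 to 17 N. The grip ended within about 3 mm of where it should be at the front stop.
- **In the pictures:** The stake stood upright against the anvil with the presser behind it, the catch bar was up, and the jar was still standing. The thin stake was still in the rack when I last saw that part of the table, and I didn't go near it afterwards.

**What didn't agree:**
- **Press position:** My estimates differed by up to about 8 mm between cameras. I used a middle value and checked it against close-ups of the cup.
- **Stake lean:** After I let go, the stake leaned back about 10° in the loose cup until the presser straightened it.

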